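# Prise the retaining ring out of the bearing housing

### The job

The split wire ring that keeps the bearing in the bolted-down housing has to come out. Take the hook pick from its stand, feel along the sleeve in the window for the pocket that lets its tip under the ring's end, and gently prise the ring up out of its groove and over the lip, without pressing hard on bearing or housing and without using the fingers on the ring while it is still in the groove. Hang the pick fully home in its stand again and lay the ring flat in the round metal dish.

Things in the scene. Friction and masses are not known exactly. Their poses are not given: they have to be found in the camera images.
- housing: Fixed steel bearing housing with an open round bore on top, on a 124 x 124 x 12 mm base plate bolted down; round body 108 mm across. Origin at the centre of the underside, on the bore's axis, z up. Rim (95 mm across) 40 mm above the origin, cut away on the +x side by a window. The ring lies in the bore on a spacer sleeve. The pick may not press on housing, sleeve or bearing with more than 10 N
- window (a point): Middle of the rim's window, 38 mm from the bore's axis in the housing's +x, at rim height. The window is 27 mm wide (+-0.33 rad about the axis), open to the bore, upwards and outwards, and goes down to 22 mm above the housing's origin. On both sides of it a rounded lip stands over the ring's ends: inner edge 38, crest 41 mm from the axis, top 43 mm above the housing's origin
- spacer (a point): On the bore's axis at the height of the spacer sleeve under the ring, 32.9 mm above the housing's origin. The sleeve fills 30.5 to 41 mm radius; in the window a collar on it (30.5 to 33 mm radius, top 36.5 mm up) closes the way under the ring, but for one slot, the pocket, 5 mm wide, right through. How far it is turned from the housing's +x, up to 0.21 rad either way, is not measured: feel for it
- bore (a point): Centre of the bore at rim height, 40 mm above the housing's origin. Below it the bearing, a hard flat disc of 30 mm radius, fills the sleeve. Its face lies 10.7 to 13.7 mm below this point: that differs from start to start, is not measured and must be felt. So there are 3.6 to 6.6 mm between bearing and the seated ring's underside, and the hook is 3 mm thick
- ring: Split ring of 5 mm round spring wire, 38 mm radius to mid-wire (81 mm over all seated, 85 mm free). Origin at its centre, mid-wire; z its axis, x about to the window. One end lies across the window; the gap (7 mm) is on its -y side. The sprung ends sit under the lip. Lifting at the pocket by 5 to 10 mm, against 8 to 25 N, draws both ends in, then they snap over the lip; over 40 N bends it
- ring_end (a point): Mid-wire, 4 mm short of the tip of the ring's end across the window, 0.25 rad to the ring's -y side of its x axis. Axes as the ring's: x outwards at the window's middle, y along the wire away from the tip, z up; the wire runs on at 38 mm radius. Seated 35.4 mm above the housing's origin; out on the lip 43 to 50 mm, the back still down in the bore, the ring perhaps shifted or turned some mm
- pick_grip (a point): Half-way up the 60 mm upright wooden handle of the loose hook pick (0.1 kg). Handle 26 (x) x 16 (y) mm, gripped across y. Below this point: underside of a 34 x 22 mm collar at 34 mm, flat tang 24 x 9 mm to 60 mm, then a 4.4 mm shaft 5 mm off the middle in -x, and at the bottom the hook, a rod 3 mm thick pointing to the pick's +x. Lowest point 86 mm below this point
- pick_tip (a point): Centre of the rounded tip (radius 1.5 mm) of the pick's hook, 9 mm in +x and 84.2 mm below pick_grip, axes as pick_grip. The hook reaches from the shaft, 14 mm in -x of this point, to 1.5 mm in +x of it
- pick_stand: Fixed dark steel block 60 x 46 x 58 mm with an upright slot 27 (x) x 12 (y) mm right through; origin at the centre of the underside. The pick hangs in it with its collar on the top face, 58 mm up, and its x along the stand's x (not turned round); pick_grip is then 92 mm above the origin
- dish: Loose round metal parts dish, 150 mm across and 22 mm high; flat floor about 120 mm across, 3 mm above the table; origin at the centre of the underside
- helmet_post (a point): Fixed bystander: foot centre, on the table, of an upright 16 mm post with a round red foot 60 mm across; the post goes up to 330 mm and carries a big helmet. It stands behind the way from the pick's stand to the housing: pass in front of it

How it is judged:
On the way, in this order (a step that is already met when the one before it is completed fails the run):
1. the pick's hook lifts the ring's end in its groove (contact force between pick and ring above 0.3 N and z of ring_end in the frame of housing above 0.0365 m), for 0.02 s.
2. the ring's end is up over the lip (z of ring_end in the frame of housing above 0.0425 m), for 0.1 s.
At the end, for the whole second after the job is handed in: The ring lies flat and still on the floor of the dish (within 35 mm of its middle, tilted less than 0.15 rad), the dish stands level, and the pick hangs upright in its stand with the collar down on the block (within 5 mm), everything let go (horizontal distance between ring and dish below 0.035 m and z of ring in the frame of dish below 0.012 m and angle between each of ring, pick_grip's own z axis and vertical below 0.15 rad and linear speed of ring below 0.03 m/s and angle between dish's own z axis and vertical below 0.1 rad and horizontal distance between pick_grip and pick_stand below 0.015 m and z of pick_grip in the frame of pick_stand below 0.097 m); the robot touches nothing.
It fails at once if the pick presses on the bearing or the housing with more than 10 N (contact force between pick and housing above 10 N).
It fails at once if the pick loads the ring with more than 40 N (contact force between pick and ring above 40 N).
It fails at once if the fingers touch the ring while its end is still in the groove (contact force between the fingers and ring above 0.5 N and z of ring_end in the frame of housing below 0.04 m and horizontal distance between ring and housing below 0.02 m).
It fails at once if the ring is thrown or dropped into the dish rather than laid (horizontal distance between ring and dish below 0.06 m and linear speed of ring above 1 m/s).
It also fails if it takes over 72 s, if anything falls off the work surface, if the arm or the gripper's body presses on something with over 40 N, if the wrist force passes 120 N, or if a joint passes its speed limit or range.

### The arm

A 7-joint arm with a two-finger parallel gripper is mounted at the origin on a cart in front of the work surface, level with it; the furniture and walls round the work are solid. World frame = base frame: x ahead of the robot, y to its left, z up, the work surface at z = 0. Lengths are in m, angles in rad, forces in N, time in s.
With the tool pointing down it reaches from about 0.35 to 0.9 m from the base axis. Payload 7.2 kg.
Tool frame: the origin (TCP) lies between the finger pads; the fingertips stand 17 mm ahead of it and the grasp point (between the pads) lies 2 mm behind it (tcp_to_tips is the distance from the TCP to the fingertips, in m); z points along the fingers, y is the line along which they close (so a half turn about z gives the same grasp; the last joint's range is limited). The gripper opens to 85 mm and grips with 20 to 120 N. Pads are 22 mm wide; open, the fingers measure 114 mm over their backs; the gripper's body (76 mm by 85 mm) begins 54 mm behind the grasp point. The pads swing forward as they close: fully open they stand 13 mm farther back than shut.
Start: joints at [-1.194, 0.411, -0.013, 1.596, 0.006, 1.134, -0.082], TCP at [0.269, 0.564, 0.248] pointing down, gripper open.
Joint ranges: [-2.95, 2.95], [-0.29, 1.99], [-1.47, 1.44], [0.14, 2.54], [-1.03, 4.17], [0.13, 1.85], [-2.86, 2.86]. Speed limits (rad/s): [2.39, 2.39, 3.01, 3.01, 3.14, 3.14, 3.14].

### API

Orientations are given as a rotation vector (axis times angle).
In Python, from bench import state, read_camera, finish_job, tcp_to_tips gives the robot as it stands.
- The arm moves only by the tool arm_command, never from a script. Its argument "series" is a list that holds one entry, the list of rows, each a list of 7 numbers: the shift along the tool's x, y, z in m, then the turn, a rotation vector about the tool's x, y, z in rad, then the closure, from -1 (fully open) to 1 (shut), so that 0 is half open. A call has 1 to 20 rows; each row shifts and turns the commanded pose from where the row before left it, along the tool's axes as they then stand; what a row does not reach is not made up. A row lasts 1/8 s, in which the tool goes at most 62.5 mm and 10.7 degrees, less where a joint would pass 70% of its speed; a pose out of reach is approached as far as the arm can. A call is refused whole if a number of a shift passes 0.0625 or a number of a turn 0.188, either way. A call with a gripper value outside its range is refused whole. The fingers move at their own pace and stop on an object; "grip_force" is the grip in N (left out, the last holds). Time passes only in rows, so rows that do not move let the fingers close. It gives the time, the measured TCP pose, the force, the opening and the grip force at its end, in the units of the state.
- state(): the state, without advancing time (a new reading comes with each control period).
- read_camera(name): name is "scene" or "top" or "wrist"; returns a dict with "pixels" (480x640x3 uint8, red, green, blue), "range_z" (480x640 float32, m along the optical axis (not along the pixel's ray), 0 where there is no reading), "vertical_fov" (degrees; the focal length in pixels is half the picture's height over the tangent of half this angle, whatever the lens; pixels are square), "cx", "cy" (the principal point, pixels), "dist" ([k1, k2, p1, p2, k3] as OpenCV has them; the pictures are not rectified), "R" (3x3) and "t" (3): a world point X has camera coordinates R X + t. Camera axes: x right, y down, z forward; pixel columns grow to the right and rows downward; lengths in m; the calibration is good to about 2 mm. A picture is of the moment at which its call begins.
- finish_job(): hands the job in; it is judged then, once.
The state is a dict: "t": time; "qpos": joint angles; "joint_velocities": joint speeds; "tau": joint torques, N m; "ee_pos": TCP position; "eef_rot": TCP orientation; "force": force on the tool from outside, world axes, zero at the start; "wrist_torque": the same for the moment, N m; "grip_width": finger opening in m; "grip_force": force on a finger pad.
Only numpy, scipy, OpenCV 4.12 (cv2) and the standard library are available. Lean on these libraries where they do the work, as an engineer would, in place of code of your own. Each camera call takes 0.05 s, during which the arm holds its last target. There are 200 camera calls.

## Working session

There is one attempt and no reset: what is moved stays moved. The work goes in short steps, Python scripts to look and compute and a tool call to move; the robot and the scene stay as the last step left them, time stands still between calls to the robot, and variables do not carry over. Pictures are saved under pics/ and viewed, at most 10 in all, crops included, and the job is handed in when it is done.

Besides the shell and the picture viewer there is one more tool, called after "Request:" as name(argument=value, ...) on one line, values as JSON. arm_command: Moves the arm, as the interface text tells. Its arguments: {"type":"object","properties":{"series":{"type":"array"},"grip_force":{"type":"number"}},"required":["series"]}

```bash
ls; mkdir -p pics
cat > h.py <<'E'
import numpy as np, cv2, pickle
from bench import state, read_camera, finish_job, tcp_to_tips
def K(c):
    f=240/np.tan(np.radians(c["vertical_fov"])/2); return np.array([[f,0,c["cx"]],[0,f,c["cy"]],[0,0,1]])
def snap(name,fn):
    c=read_camera(name); cv2.imwrite('pics/'+fn+'.png',c["pixels"][:,:,::-1]); pickle.dump(c,open(fn+'.pkl','wb')); return c
def load(fn): return pickle.load(open(fn+'.pkl','rb'))
def cloud(c):
    v,u=np.mgrid[0:480,0:640]
    p=cv2.undistortPoints(np.stack([u,v],-1).reshape(-1,1,2).astype(np.float64),K(c),np.array(c["dist"],float)).reshape(480,640,2)
    z=c["range_z"]; P=np.dstack([p[...,0]*z,p[...,1]*z,z])
    W=(P-np.array(c["t"]))@np.array(c["R"]); W[z==0]=np.nan; return W
def ray(c,u,v,h):
    p=cv2.undistortPoints(np.array([[[u,v]]],float),K(c),np.array(c["dist"],float))[0,0]
    R=np.array(c["R"]);o=-R.T@np.array(c["t"]);d=R.T@np.array([p[0],p[1],1]); return o+d*(h-o[2])/d[2]
def proj(c,X):
    r,_=cv2.Rodrigues(np.array(c["R"],float)); return cv2.projectPoints(np.array(X,float).reshape(-1,1,3),r,np.array(c["t"],float),K(c),np.array(c["dist"],float))[0].reshape(-1,2)
E
python3 - <<'E'
from h import *
s=state(); print({k:np.round(v,3).tolist() for k,v in s.items()}, tcp_to_tips)
a=snap('scene','s0');b=snap('top','t0')
im=np.hstack([cv2.resize(x["pixels"],(400,300)) for x in(a,b)])
for n,c in(('s',a),('t',b)): print(n,c["vertical_fov"],-np.array(c["R"]).T@np.array(c["t"]),np.array(c["R"]).round(2).tolist())
E
```

```text
pics
{'t': 0.0, 'qpos': [-1.194, 0.412, -0.013, 1.597, 0.006, 1.134, -0.082], 'joint_velocities': [-0.0, -0.001, 0.0, 0.001, -0.0, 0.0, 0.0], 'tau': [0.001, -60.062, 0.682, -29.941, 0.014, 0.011, 0.0], 'ee_pos': [0.269, 0.564, 0.247], 'eef_rot': [-0.693, -3.064, 0.003], 'force': [0.927, 0.874, 0.8], 'wrist_torque': [0.008, 0.013, -0.011], 'grip_force': 0.0, 'grip_width': 0.086} 0.017
s 42.797067364988884 [-0.12045649 -0.49307084  0.92721767] [[0.65, -0.76, -0.02], [-0.55, -0.46, -0.7], [0.52, 0.47, -0.71]]
t 46.3161568284066 [0.37573846 0.08299072 1.29289702] [[-0.0, -1.0, 0.0], [-0.99, 0.0, -0.11], [0.11, -0.0, -0.99]]
```

View pics/t0.png

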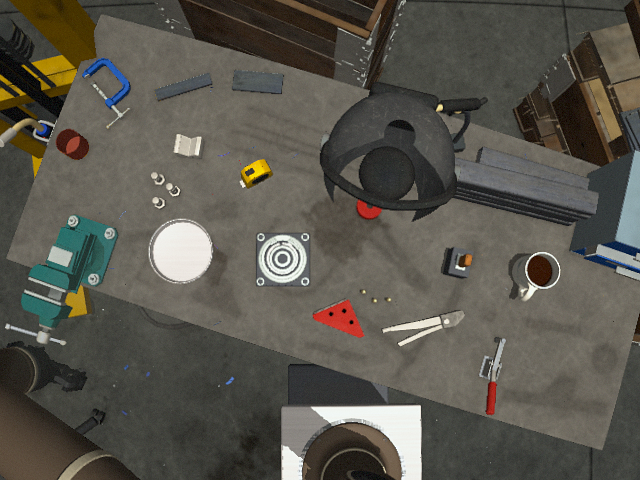

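View pics/s0.png

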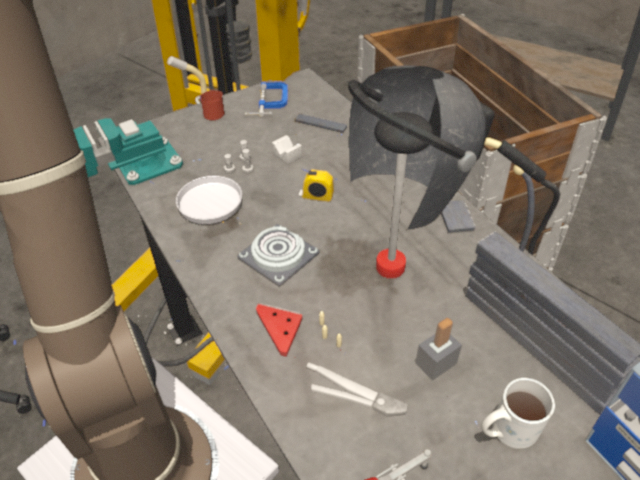

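The top view shows the dish at (181,250), the housing at (283,258), the stand with the pick at (459,262) and the post foot at about (369,209). The scene view agrees. Next I'll enlarge the housing and stand and measure them.

Run:
```python
from h import *
a=load('s0');b=load('t0')
def cr(c,u,v,w=40,s=7.5): return cv2.resize(c["pixels"][v-w:v+w,u-w:u+w],(300,300),interpolation=cv2.INTER_CUBIC)
r1=np.hstack([cr(b,283,258),cr(a,279,250,48)]);r2=np.hstack([cr(b,459,262,28),cr(a,440,346,40)])
cv2.imwrite('pics/c0.png',np.vstack([r1,r2])[:,:,::-1])
for n,c in(('s',a),('t',b)):
    W=cloud(c); P=W.reshape(-1,3)
    tab=P[(abs(P[:,2])<.015)&(P[:,0]>.2)&(P[:,0]<.9)]; print(n,'table z',np.median(tab[:,2]))
b_=b; W=cloud(b)
def reg(u,v,w,lo,hi):
    P=W[v-w:v+w,u-w:u+w].reshape(-1,3);P=P[(P[:,2]>lo)&(P[:,2]<hi)];(c,s,ang)=cv2.minAreaRect(P[:,:2].astype(np.float32));print((u,v),len(P),np.round(c,4),np.round(s,4),ang,'z',np.round(np.percentile(P[:,2],[5,50,95]),4)); return P
P=reg(283,258,34,.008,.018); reg(283,258,34,.03,.05); reg(459,262,25,.045,.07); reg(459,262,25,.09,.15); reg(181,250,40,.014,.03)
print('dish rim/foot rays', ray(b,181,250,.01), ray(b,369,212,.0), ray(a,391,264,0.0))
```

```text
s table z -3.0081779585213975e-05
t table z 0.00055340396586692
(283, 258) 964 [0.4813 0.159 ] [0.1486 0.1336] 86.09410095214844 z [0.0088 0.0122 0.0166]
(283, 258) 1016 [0.4825 0.1552] [0.1032 0.1042] 79.51884460449219 z [0.0306 0.0365 0.0433]
(459, 262) 397 [ 0.4712 -0.2434] [0.0472 0.0584] 75.2535400390625 z [0.0513 0.0585 0.064 ]
(459, 262) 128 [ 0.4727 -0.2423] [0.0171 0.0257] 74.75872039794922 z [0.0945 0.1198 0.1238]
(181, 250) 345 [0.5035 0.3901] [0.1472 0.1466] 22.431598663330078 z [0.0147 0.0202 0.0252]
dish rim/foot rays [0.50571738 0.39080831 0.01      ] [ 0.59435554 -0.04597901  0.        ] [ 0.6150243  -0.03992737  0.        ]
```

View pics/c0.png

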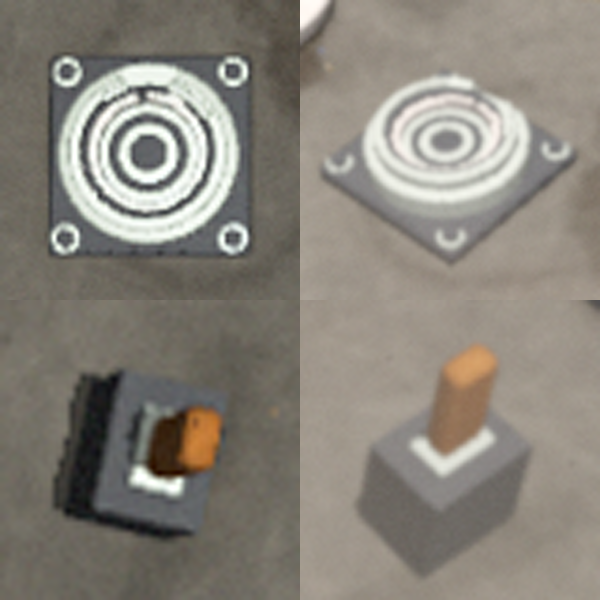

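The window seems to face world +x, and the stand's long axis lies at about 165°/-15°. I'll go above the housing and look from close up with the wrist camera.

```bash
cat >> h.py <<'E'
from scipy.spatial.transform import Rotation as Ro
def plan(pos,ang=None):
    "tool-frame shift to pos; ang=world angle (deg) of tool x wanted: turn first, about tool z, then shift (in turned axes)"
    s=state(); R=Ro.from_rotvec(s["eef_rot"]); M=R.as_matrix(); a0=np.degrees(np.arctan2(M[1,0],M[0,0])); tilt=np.degrees(np.arccos(-M[2,2]))
    d=np.array(pos)-s["ee_pos"]
    if ang is not None:
        T=np.array([[np.cos(np.radians(ang)),np.sin(np.radians(ang)),0],[np.sin(np.radians(ang)),-np.cos(np.radians(ang)),0],[0,0,-1]])
        rv=(Ro.from_matrix(M.T@T)).as_rotvec()
    else: T=M; rv=np.zeros(3)
    print('t',round(s["t"],2),'pos',np.round(s["ee_pos"],4),'xang',round(a0,2),'tilt',round(tilt,2),'turn',np.round(rv,4),'shift',np.round(T.T@d,4),'q7',round(s["qpos"][6],2),'F',np.round(s["force"],2),'w',round(s["grip_width"],4))
E
python3 - <<'E'
from h import *
plan([.42,.157,.26])
c=read_camera('wrist'); M=Ro.from_rotvec(state()["eef_rot"]).as_matrix(); o=-np.array(c["R"]).T@np.array(c["t"]); print('cam in tool',M.T@(o-state()["ee_pos"]), (np.array(c["R"])@M).round(2).tolist(), c["vertical_fov"])
E
```

```text
t 0.1 pos [0.2688 0.5638 0.2475] xang 154.52 tilt 0.08 turn [0. 0. 0.] shift [-0.3115 -0.3022 -0.012 ] q7 -0.08 F [-0.59  0.07  0.26] w 0.0857
cam in tool [ 0.07077121 -0.00046088 -0.12543013] [[0.0, 1.0, 0.0], [-0.96, 0.0, -0.28], [-0.28, -0.0, 0.96]] 61.213194738212266
```

Request:
arm_command(series=[[[-0.046,-0.0345,0.012,0,0,0,-1],[-0.046,-0.0345,0.012,0,0,0,-1],[-0.046,-0.0345,0.012,0,0,0,-1],[-0.046,-0.0345,0.012,0,0,0,-1],[-0.046,-0.0345,0.012,0,0,0,-1],[-0.046,-0.0345,0.012,0,0,0,-1],[-0.046,-0.0345,0.012,0,0,0,-1],[-0.046,-0.0345,0.012,0,0,0,-1],[0,0,0,0,0,0,-1],[0,0,0,0,0,0,-1]]])

```text
t: 1.4
ee_pos: [0.4822, 0.157, 0.1522]
eef_rot: [-0.694, -3.063, -0.0]
force: [-0.1, 0.0, -0.0]
grip_width: 0.0854
grip_force: 0.0
```

Run:
```python
from h import *
plan([.482,.157,.15])
c=snap('wrist','w1')
W=cloud(c); P=W.reshape(-1,3)
Q=P[(P[:,2]>.036)&(P[:,2]<.047)&(np.hypot(P[:,0]-.482,P[:,1]-.157)<.07)]
print(len(Q),cv2.minEnclosingCircle(Q[:,:2].astype(np.float32)))
print(proj(c,[[.482,.157,.04],[.52,.157,.04],[.482,.119,.04]]))
u,v=proj(c,[[.482,.157,.035]])[0].astype(int)
im=c["pixels"][max(v-100,0):v+100,max(u-130,0):u+130]; print(max(u-130,0),max(v-100,0)); cv2.imwrite('pics/w1c.png',cv2.resize(im,None,fx=3,fy=3,interpolation=cv2.INTER_CUBIC)[:,:,::-1])
```

```text
t 1.4 pos [0.4822 0.157  0.1522] xang 154.49 tilt 0.03 turn [0. 0. 0.] shift [ 0.0002 -0.0001  0.0022] q7 0.78 F [-0.13  0.02 -0.03] w 0.0854
7072 ((0.4845718443393707, 0.15428704023361206), 0.04775242507457733)
[[317.39215416 243.65740262]
 [343.10044005 295.35841257]
 [262.38151665 268.80790284]]
187 141
```

View pics/w1c.png

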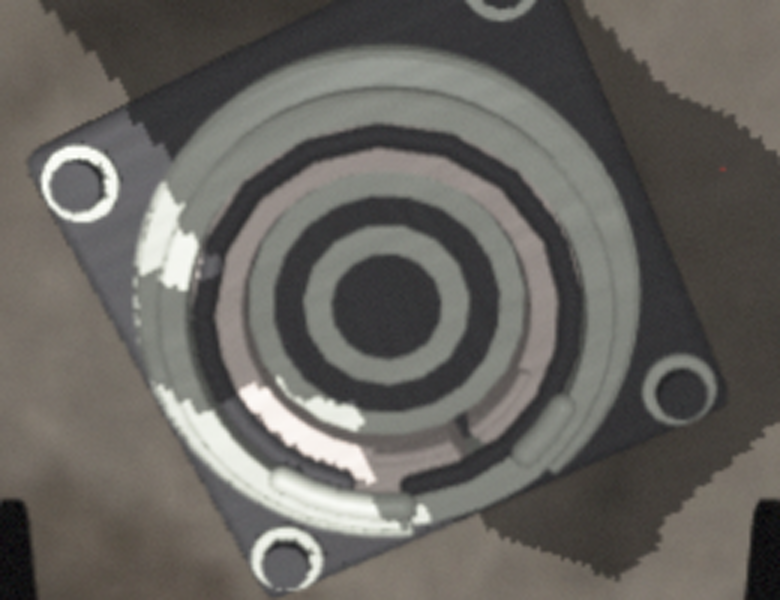

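The wrist view shows the ring as the dark wire with its end near crop (410,485), the gap to its left, and the lips at (340,490) and (545,430). The pocket is the dark slot at (463,430). I'll turn these into positions.

Run:
```python
from h import *
from scipy.optimize import least_squares
c=load('w1'); W=cloud(c)
f=lambda x,y,h: ray(c,187+x/3,141+y/3,h)
B=np.array([f(80,183,.014),f(285,560,.014),f(680,388,.014),f(503,-5,.014)]); print('bolts',B.round(4).tolist(),B[:3:2].mean(0))
for i,j in((0,1),(1,2),(2,3),(3,0)): d=B[j]-B[i]; print(np.hypot(*d[:2]).round(4),np.degrees(np.arctan2(d[1],d[0])).round(2))
# rim fit: outer edge points (top face) 
E=[f(x,y,.04)[:2] for x,y in((135,290),(165,170),(300,62),(385,45),(520,85),(610,190),(639,300),(610,400))]
r=least_squares(lambda p:np.hypot(*(np.array(E)-p[:2]).T)-p[2],[.483,.155,.05]).x; print('outer',r)
E=[f(x,y,.027)[:2] for x,y in((334,305),(441,305),(387,253),(387,358))]; print('bearing centre z.027',np.mean(E,0))
C=np.array([.4835,.1548])
for n,x,y,h in(('lipL',410,508,.043),('lipR',517,460,.043),('ringend',407,487,.0354),('ringend2',352,480,.0354),('pocket',463,432,.0365),('pocketlow',460,420,.0365),('wire far',385,133,.0354)):
    p=f(x,y,h)[:2]-C; print(n,np.hypot(*p).round(4),np.degrees(np.arctan2(p[1],p[0])).round(1))
P=W.reshape(-1,3);d=np.hypot(P[:,0]-C[0],P[:,1]-C[1])
print('bearing z',np.nanmedian(P[(d<.028),2]),np.nanpercentile(P[(d<.028),2],[10,90]),'rim z',np.nanmedian(P[(d>.043)&(d<.046),2]),'base',np.nanmedian(P[(d>.057)&(d<.06),2]),'table',np.nanmedian(P[(d>.095)&(d<.11),2]))
```

```text
bolts [[0.4334, 0.1041, 0.014], [0.5353, 0.1032, 0.014], [0.5353, 0.2058, 0.014], [0.4368, 0.2048, 0.014]] [0.48434137 0.15492959 0.014     ]
0.1019 -0.48
0.1025 90.01
0.0984 -179.41
0.1007 -91.95
outer [0.48057741 0.15634062 0.05132753]
bearing centre z.027 [0.48464459 0.15482619]
lipL 0.0413 -18.1
lipR 0.0408 17.2
ringend 0.04 -18.6
ringend2 0.0387 -36.1
pocket 0.0312 6.8
pocketlow 0.0285 8.6
wire far 0.0374 154.3
bearing z 0.21411152038748843 [0.02651269 0.22465218] rim z 0.1690234072051746 base 0.20024310614122426 table -0.00010139518677488251
```

Request:
arm_command(series=[[[0,0,-0.01,0,0,-0.091,-1],[0,0,-0.01,0,0,-0.092,-1],[0.0056,-0.0423,-0.0096,0,0,0,-1],[0.0056,-0.0423,-0.0096,0,0,0,-1],[0.0056,-0.0423,-0.0096,0,0,0,-1],[0.0056,-0.0423,-0.0096,0,0,0,-1],[0.0056,-0.0423,-0.0096,0,0,0,-1],[-0.0244,-0.0355,0,0,0,0,-1],[-0.0244,-0.0355,0,0,0,0,-1],[-0.0244,-0.0355,0,0,0,0,-1],[-0.0244,-0.0355,0,0,0,0,-1],[-0.0244,-0.0355,0,0,0,0,-1],[0,0,0,0,0,0,-1],[0,0,0,0,0,0,-1]]])

```text
t: 3.2
ee_pos: [0.4728, -0.2416, 0.2201]
eef_rot: [-0.407, -3.115, -0.001]
force: [-0.2, 0.2, -0.2]
grip_width: 0.0851
grip_force: 0.0
```

Run:
```python
from h import *
c=load('w1'); P=cloud(c).reshape(-1,3);d=np.hypot(P[:,0]-.4845,P[:,1]-.1549)
m=(P[:,2]<.06)
for lo,hi in((0,.027),(.043,.046),(.057,.06)): q=P[m&(d>=lo)&(d<hi),2]; print(lo,np.nanpercentile(q,[10,50,90]).round(4))
c=snap('wrist','w2'); P=cloud(c).reshape(-1,3)
P=P[np.hypot(P[:,0]-.472,P[:,1]+.243)<.05]
for lo,hi in((.05,.0605),(.0607,.07),(.115,.128)):
    q=P[(P[:,2]>lo)&(P[:,2]<hi)]; print(len(q),np.median(q[:,2]).round(4),cv2.minAreaRect(q[:,:2].astype(np.float32)))
u,v=proj(c,[[.472,-.243,.09]])[0]; print(u,v); plan([.472,-.243,.09],165)
```

```text
0 [0.0259 0.0269 0.0279]
0.043 [0.0391 0.0399 0.0408]
0.057 [0.011  0.0119 0.0127]
3383 0.058 ((0.47207513451576233, -0.2447979897260666), (0.04599509760737419, 0.06064441055059433), 76.11454772949219)
419 0.0619 ((0.47173959016799927, -0.2446352243423462), (0.02187369391322136, 0.03308909758925438), 76.40042114257812)
1077 0.1211 ((0.4713705778121948, -0.24462078511714935), (0.015837283805012703, 0.02535213716328144), 75.92182922363281)
314.8004888530027 235.58966771571946
t 3.25 pos [ 0.4727 -0.2413  0.2202] xang 165.15 tilt 0.06 turn [ 0.001  -0.0006  0.0027] shift [ 0.0003 -0.0018  0.1302] q7 1.83 F [0.63 0.22 0.11] w 0.0851
```

Request:
arm_command(series=[[[0,-0.0034,0.02,0,0,-0.018,-1],[0,0,0.04,0,0,0,-1],[0,0,0.04,0,0,0,-1],[0,0,0.03,0,0,0,-1],[0,0,0,0,0,0,-1],[0,0,0,0,0,0,1],[0,0,0,0,0,0,1],[0,0,0,0,0,0,1],[0,0,0,0,0,0,1],[0,0,0,0,0,0,1],[0,0,0,0,0,0,1]]], grip_force=70)

```text
t: 4.62
ee_pos: [0.4722, -0.2462, 0.0909]
eef_rot: [0.381, 3.117, 0.001]
force: [-1.3, 2.4, 6.6]
grip_width: 0.015
grip_force: 68.2
```

```bash
python3 -c "
from h import *
plan([.4717,-.2446,.09],166.2)"
```

```text
t 4.62 pos [ 0.4722 -0.2462  0.0909] xang 166.06 tilt 0.07 turn [ 0.0009  0.0008 -0.0025] shift [0.0008 0.0014 0.0009] q7 1.94 F [-1.3   2.37  6.63] w 0.015
```

Request:
arm_command(series=[[[0,0,-0.02,0,0,0,1],[0,0,-0.03,0,0,0,1],[0,0,-0.035,0,0,0,1],[0,0,-0.035,0,0,0,1],[0,0,0,0,0,0,1],[0,0,0,0,0,0,1]]])

```text
t: 5.38
ee_pos: [0.4712, -0.2464, 0.2098]
eef_rot: [-0.382, -3.118, -0.001]
force: [-0.1, 0.0, -0.9]
grip_width: 0.0153
grip_force: 68.4
```

Run:
```python
from h import *
plan([.4717,-.2446,.21],166.2)
a=snap('scene','s3'); w=snap('wrist','w3')
p=np.array(state()["ee_pos"]); t=p+[0,0,-.083]
u,v=proj(a,t)[0].astype(int); x,y=proj(w,t)[0].astype(int); print(u,v,x,y)
A=cv2.resize(a["pixels"][v-35:v+35,u-35:u+35],(400,400),interpolation=2); y=min(y,440)
B=cv2.resize(w["pixels"][y-40:y+40,x-40:x+40],(400,400),interpolation=2)
print(y);cv2.imwrite('pics/h3.png',np.hstack([A,B])[:,:,::-1])
```

```text
t 5.38 pos [ 0.4712 -0.2464  0.2098] xang 166.03 tilt 0.04 turn [ 0.0003 -0.0006 -0.0029] shift [-0.      0.0019 -0.0002] q7 1.86 F [-0.14  0.04 -0.88] w 0.0153
446 320 317 259
259
```

View pics/h3.png

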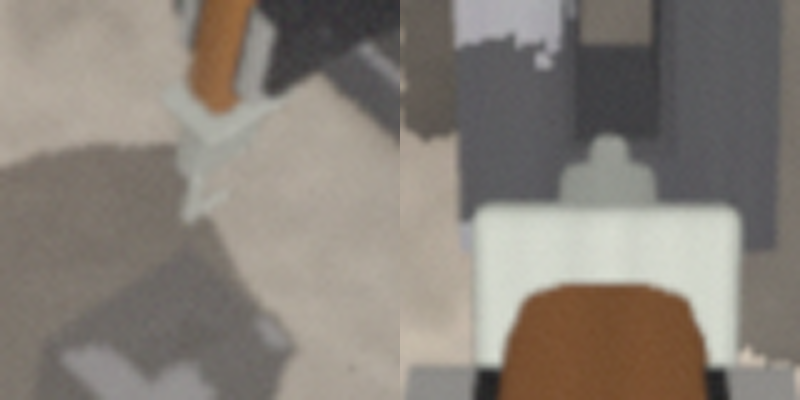

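The scene crop shows the hook running from (190,215) up and right, which means world +x. I'll check that by projection.

Run:
```python
from h import *
a=load('s3');w=load('w3')
p=np.array([.4712,-.2464,.2098+.0011]); e=np.array([np.cos(np.radians(-14)),np.sin(np.radians(-14)),0])
for s in(1,-1):
    t=p+s*e*.0105+[0,0,-.0842]; h=p-s*e*.0072+[0,0,-.0842]
    for n,c,(u,v),w_ in(('scene',a,(446,320),35),('wrist',w,(317,259),40)):
        print(s,n,[((q-[u-w_,v-w_])*400/(2*w_)).round() for q in proj(c,[t,h])])
```

```text
1 scene [array([230., 185.]), array([186., 214.])]
1 wrist [array([202., 296.]), array([203., 142.])]
-1 scene [array([177., 220.]), array([222., 190.])]
-1 wrist [array([203., 112.]), array([202., 268.])]
```

The projection confirms it: the pick's +x is the tool's -x. Next I carry it in front of the post to the housing, turning the hook to about +7°.

Request:
arm_command(series=[[[0,0,0,0,0,-0.122,1],[0,0,0,0,0,-0.122,1],[0,0,0,0,0,-0.122,1],[0.0076,0.0356,0.005,0,0,0,1],[0.0076,0.0356,0.005,0,0,0,1],[0.0076,0.0356,0.005,0,0,0,1],[0.0076,0.0356,0.005,0,0,0,1],[0.0076,0.0356,0.005,0,0,0,1],[0.0076,0.0356,0.005,0,0,0,1],[-0.021,0.0305,0,0,0,0,1],[-0.021,0.0305,0,0,0,0,1],[-0.021,0.0305,0,0,0,0,1],[-0.021,0.0305,0,0,0,0,1],[-0.021,0.0305,0,0,0,0,1],[-0.021,0.0305,0,0,0,0,1],[0,0,0,0,0,0,1],[0,0,0,0,0,0,1]]])

```text
t: 7.6
ee_pos: [0.5023, 0.1559, 0.1792]
eef_rot: [0.191, -3.133, 0.002]
force: [-0.1, -0.1, -1.3]
grip_width: 0.0155
grip_force: 68.4
```

Run:
```python
from h import *
plan([.5024,.1571,.13],187)
```

```text
t 7.6 pos [0.5023 0.1559 0.1792] xang -173.01 tilt 0.15 turn [-0.0011 -0.0024 -0.0002] shift [-0.0002  0.0011  0.0492] q7 1.34 F [-0.13 -0.1  -1.3 ] w 0.0155
```

Request:
arm_command(series=[[[0,0.0011,0.025,-0.001,-0.0024,0,1],[0,0,0.025,0,0,0,1],[0,0,0.008,0,0,0,1],[0,0,0,0,0,0,1],[0,0,0,0,0,0,1]]])

```text
t: 8.22
ee_pos: [0.5035, 0.1578, 0.1232]
eef_rot: [-0.191, 3.132, 0.002]
force: [-0.1, 0.1, -0.3]
grip_width: 0.0153
grip_force: 68.4
```

Run:
```python
from h import *
plan([.5024,.1571,.12],187)
w=snap('wrist','w4');u,v=proj(w,[.5,.157,.035])[0].astype(int);x0,y0=max(u-110,0),max(v-100,0);print(x0,y0)
cv2.imwrite('pics/w4c.png',cv2.resize(w["pixels"][y0:y0+180,x0:x0+220],None,fx=3.3,fy=3.3,interpolation=2)[:,:,::-1])
```

```text
t 8.22 pos [0.5035 0.1578 0.1232] xang -173.03 tilt 0.22 turn [ 0.0013  0.0036 -0.0005] shift [ 0.0012 -0.0005  0.0032] q7 1.34 F [-0.07  0.06 -0.29] w 0.0153
206 149
```

View pics/w4c.png

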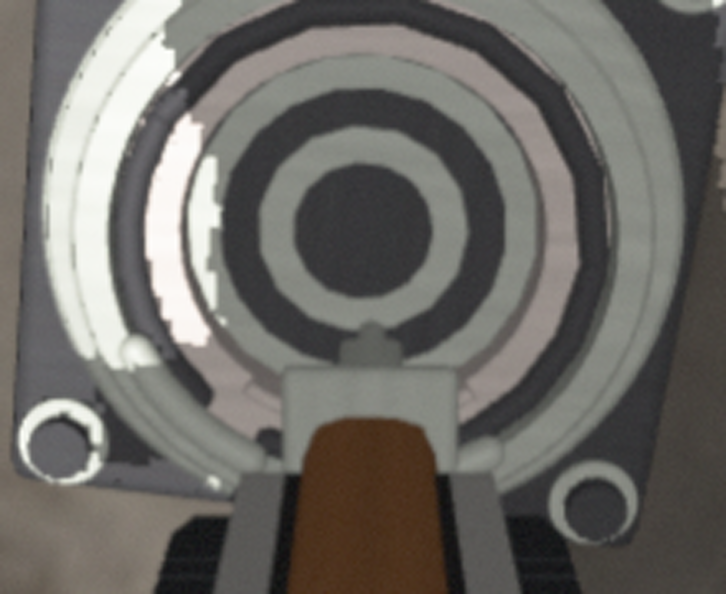

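The hook heel is at crop (373,322) and the bearing centre at about (363,228), so the hook sits roughly 1.5 mm too far in tool +y. I'll check it radially too.

Run:
```python
from h import *
w=load('w4'); g=lambda x,y,h: ray(w,206+x/3.3,149+y/3.3,h)
print('heel',g(373,322,.0415),g(373,322,.039)); print('brg',g(363,228,.0269), [g(*q,.0269)[:2].round(4) for q in((295,228),(431,228),(363,163),(363,297))])
s=state(); tip=np.array(s["ee_pos"])+[.008*.9925,.008*.1219,0]; print('tip est',tip,'heel est',tip-[.0162*.9925,.0162*.1219,0])
```

```text
heel [0.49603067 0.15777165 0.0415    ] [0.49679646 0.15788436 0.039     ]
brg [0.48413757 0.15468966 0.0269    ] [array([0.4855, 0.1432]), array([0.4827, 0.1661]), array([0.473 , 0.1533]), array([0.4962, 0.1562])]
tip est [0.51151833 0.15890955 0.1232326 ] heel est [0.49543983 0.15693477 0.1232326 ]
```

Request:
arm_command(series=[[[0.003,-0.0017,0,0,0,0,1],[0,0,0.004,0,0,0,1],[0,0,0,0,0,0,1],[0,0,0,0,0,0,1]]])

```text
t: 8.78
ee_pos: [0.5002, 0.1559, 0.1182]
eef_rot: [-0.192, 3.134, 0.002]
force: [0.0, -0.6, -1.6]
grip_width: 0.0151
grip_force: 68.4
```

Run:
```python
from h import *
plan([.5024,.1571,.1118],187)
```

```text
t 8.78 pos [0.5002 0.1559 0.1182] xang -172.99 tilt 0.14 turn [0.001  0.0023 0.0001] shift [-0.0023  0.0009  0.0064] q7 1.35 F [ 0.02 -0.63 -1.64] w 0.0151
```

Request:
arm_command(series=[[[0,0,0.002,0,0,0,1],[0,0,0.001,0,0,0,1],[0,0,0.0005,0,0,0,1],[0,0,0.0005,0,0,0,1],[0,0,0.0004,0,0,0,1],[0,0,0,0,0,0,1],[0,0,0,0,0,0,1]]])

```text
t: 9.65
ee_pos: [0.5003, 0.1559, 0.1139]
eef_rot: [-0.192, 3.133, 0.002]
force: [0.3, -0.3, -0.4]
grip_width: 0.0153
grip_force: 68.4
```

Request:
arm_command(series=[[[0,0,0.0005,0,0,0,1],[0,0,0,0,0,0,1]]])

```text
t: 9.9
ee_pos: [0.5002, 0.1558, 0.1134]
eef_rot: [-0.192, 3.133, 0.002]
force: [-0.2, -0.2, -0.6]
grip_width: 0.015
grip_force: 68.4
```

Request:
arm_command(series=[[[0,0,0.0005,0,0,0,1],[0,0,0,0,0,0,1]]])

```text
t: 10.15
ee_pos: [0.5002, 0.1559, 0.1129]
eef_rot: [-0.192, 3.133, 0.002]
force: [-0.1, 0.3, -1.5]
grip_width: 0.015
grip_force: 68.4
```

Request:
arm_command(series=[[[0,0,0.0005,0,0,0,1],[0,0,0,0,0,0,1]]])

```text
t: 10.4
ee_pos: [0.5002, 0.1559, 0.1123]
eef_rot: [-0.192, 3.133, 0.002]
force: [-0.6, -0.0, -0.6]
grip_width: 0.0154
grip_force: 68.4
```

Request:
arm_command(series=[[[0,0,0.0004,0,0,0,1],[0,0,0,0,0,0,1]]])

```text
t: 10.65
ee_pos: [0.5002, 0.1559, 0.1119]
eef_rot: [-0.192, 3.133, 0.002]
force: [0.5, -0.5, -1.4]
grip_width: 0.0153
grip_force: 68.4
```

Request:
arm_command(series=[[[0,0,0.0003,0,0,0,1],[0,0,0,0,0,0,1]]])

```text
t: 10.9
ee_pos: [0.5003, 0.1559, 0.1118]
eef_rot: [-0.192, 3.133, 0.002]
force: [0.0, -0.5, 0.6]
grip_width: 0.0152
grip_force: 68.7
```

Contact with the bearing came at TCP z 0.1118, as the depth image predicted. I raise 1.5 mm and push outwards to feel for the pocket.

Request:
arm_command(series=[[[0,0,-0.0016,0,0,0,1],[0,0,0,0,0,0,1],[-0.001,0,0,0,0,0,1],[-0.001,0,0,0,0,0,1],[0,0,0,0,0,0,1]]])

```text
t: 11.52
ee_pos: [0.5023, 0.1561, 0.1132]
eef_rot: [-0.192, 3.133, 0.002]
force: [0.5, 0.8, -1.5]
grip_width: 0.0153
grip_force: 68.6
```

Request:
arm_command(series=[[[-0.0006,0,0,0,0,0,1],[-0.0004,0,0,0,0,0,1],[0,0,0,0,0,0,1]]])

```text
t: 11.9
ee_pos: [0.5033, 0.1563, 0.1133]
eef_rot: [-0.192, 3.133, 0.002]
force: [-0.3, -0.1, -0.2]
grip_width: 0.0151
grip_force: 68.6
```

Request:
arm_command(series=[[[-0.0005,0,0,0,0,0,1],[0,0,0,0,0,0,1]]])

```text
t: 12.15
ee_pos: [0.5038, 0.1563, 0.1133]
eef_rot: [-0.192, 3.133, 0.002]
force: [1.0, 0.4, -0.6]
grip_width: 0.0153
grip_force: 68.6
```

Request:
arm_command(series=[[[-0.0005,0,0,0,0,0,1],[0,0,0,0,0,0,1]]])

```text
t: 12.4
ee_pos: [0.5043, 0.1564, 0.1133]
eef_rot: [-0.192, 3.133, 0.002]
force: [-0.3, -0.4, -0.4]
grip_width: 0.0155
grip_force: 68.6
```

Request:
arm_command(series=[[[-0.0005,0,0,0,0,0,1],[0,0,0,0,0,0,1]]])

```text
t: 12.65
ee_pos: [0.5048, 0.1564, 0.1133]
eef_rot: [-0.192, 3.133, 0.002]
force: [0.2, 0.5, -1.6]
grip_width: 0.0151
grip_force: 68.6
```

Request:
arm_command(series=[[[-0.0005,0,0,0,0,0,1],[0,0,0,0,0,0,1]]])

```text
t: 12.9
ee_pos: [0.5053, 0.1565, 0.1133]
eef_rot: [-0.192, 3.133, 0.002]
force: [0.2, 0.1, -0.9]
grip_width: 0.0153
grip_force: 68.6
```

Request:
arm_command(series=[[[-0.0005,0,0,0,0,0,1],[0,0,0,0,0,0,1]]])

```text
t: 13.15
ee_pos: [0.5058, 0.1566, 0.1133]
eef_rot: [-0.192, 3.133, 0.002]
force: [0.3, -0.1, -0.9]
grip_width: 0.0151
grip_force: 68.6
```

Request:
arm_command(series=[[[-0.0005,0,0,0,0,0,1],[0,0,0,0,0,0,1]]])

```text
t: 13.4
ee_pos: [0.5063, 0.1566, 0.1133]
eef_rot: [-0.192, 3.133, 0.002]
force: [0.4, -0.6, -1.0]
grip_width: 0.0156
grip_force: 68.6
```

Request:
arm_command(series=[[[-0.0005,0,0,0,0,0,1],[-0.0005,0,0,0,0,0,1],[0,0,0,0,0,0,1]]])

```text
t: 13.78
ee_pos: [0.5072, 0.1568, 0.1133]
eef_rot: [-0.192, 3.133, 0.002]
force: [0.1, 0.4, -1.7]
grip_width: 0.0148
grip_force: 68.6
```

Request:
arm_command(series=[[[-0.0005,0,0,0,0,0,1],[-0.0005,0,0,0,0,0,1],[0,0,0,0,0,0,1]]])

```text
t: 14.15
ee_pos: [0.5082, 0.1568, 0.1133]
eef_rot: [-0.192, 3.133, 0.002]
force: [-0.2, -0.9, -2.1]
grip_width: 0.0154
grip_force: 68.6
```

Request:
arm_command(series=[[[-0.0005,0,0,0,0,0,1],[-0.0005,0,0,0,0,0,1],[0,0,0,0,0,0,1]]])

```text
t: 14.52
ee_pos: [0.5092, 0.157, 0.1133]
eef_rot: [-0.192, 3.133, 0.002]
force: [0.4, -0.2, -0.3]
grip_width: 0.0156
grip_force: 68.6
```

Request:
arm_command(series=[[[-0.0005,0,0,0,0,0,1],[-0.0005,0,0,0,0,0,1],[0,0,0,0,0,0,1]]])

```text
t: 14.9
ee_pos: [0.5102, 0.1571, 0.1133]
eef_rot: [-0.192, 3.133, 0.002]
force: [0.3, -0.4, -1.3]
grip_width: 0.0153
grip_force: 68.6
```

Request:
arm_command(series=[[[-0.0005,0,0,0,0,0,1],[-0.0005,0,0,0,0,0,1],[-0.0005,0,0,0,0,0,1],[0,0,0,0,0,0,1]]])

```text
t: 15.4
ee_pos: [0.5117, 0.1573, 0.1133]
eef_rot: [-0.192, 3.133, 0.002]
force: [-0.3, 0.1, -1.2]
grip_width: 0.0152
grip_force: 68.6
```

Request:
arm_command(series=[[[-0.0005,0,0,0,0,0,1],[-0.0005,0,0,0,0,0,1],[-0.0005,0,0,0,0,0,1],[0,0,0,0,0,0,1]]])

```text
t: 15.9
ee_pos: [0.5132, 0.1575, 0.1133]
eef_rot: [-0.192, 3.133, 0.002]
force: [0.6, -0.3, -0.2]
grip_width: 0.0154
grip_force: 68.6
```

Request:
arm_command(series=[[[-0.0005,0,0,0,0,0,1],[-0.0005,0,0,0,0,0,1],[-0.0005,0,0,0,0,0,1],[0,0,0,0,0,0,1]]])

```text
t: 16.4
ee_pos: [0.5147, 0.1577, 0.1133]
eef_rot: [-0.192, 3.133, 0.002]
force: [0.2, -0.0, 0.2]
grip_width: 0.0152
grip_force: 68.6
```

No resistance through 14 mm, so the hook is through the pocket and under the ring. Now I lift gently.

Request:
arm_command(series=[[[0,0,-0.0005,0,0,0,1],[0,0,-0.0005,0,0,0,1],[0,0,-0.0005,0,0,0,1],[0,0,0,0,0,0,1]]])

```text
t: 16.9
ee_pos: [0.5146, 0.1576, 0.1147]
eef_rot: [-0.192, 3.134, 0.002]
force: [0.3, -0.4, -1.7]
grip_width: 0.0153
grip_force: 68.4
```

Request:
arm_command(series=[[[0,0,-0.0005,0,0,0,1],[0,0,-0.0005,0,0,0,1],[0,0,0,0,0,0,1]]])

```text
t: 17.27
ee_pos: [0.5142, 0.1575, 0.1155]
eef_rot: [-0.192, 3.134, 0.001]
force: [0.5, -0.3, -5.7]
grip_width: 0.0152
grip_force: 68.0
```

Request:
arm_command(series=[[[0,0,-0.0005,0,0,0,1],[0,0,-0.0005,0,0,0,1],[0,0,0,0,0,0,1]]])

```text
t: 17.65
ee_pos: [0.5139, 0.1574, 0.1164]
eef_rot: [-0.192, 3.135, 0.001]
force: [-2.5, -0.9, -7.8]
grip_width: 0.0151
grip_force: 68.0
```

Request:
arm_command(series=[[[0,0,-0.0005,0,0,0,1],[0,0,-0.0005,0,0,0,1],[0,0,0,0,0,0,1]]])

```text
t: 18.02
ee_pos: [0.5136, 0.1572, 0.1173]
eef_rot: [-0.192, 3.136, 0.001]
force: [-4.1, -1.2, -12.1]
grip_width: 0.0151
grip_force: 68.1
```

Request:
arm_command(series=[[[0,0,-0.0005,0,0,0,1],[0,0,-0.0005,0,0,0,1],[0,0,0,0,0,0,1]]])

```text
t: 18.4
ee_pos: [0.5134, 0.157, 0.1184]
eef_rot: [0.192, -3.135, -0.0]
force: [-5.4, -2.2, -10.8]
grip_width: 0.0151
grip_force: 68.6
```

Request:
arm_command(series=[[[0,0,-0.0005,0,0,0,1],[0,0,-0.0005,0,0,0,1],[0,0,0,0,0,0,1]]])

```text
t: 18.77
ee_pos: [0.5168, 0.1586, 0.1214]
eef_rot: [-0.192, 3.128, 0.005]
force: [-0.3, 1.2, -1.9]
grip_width: 0.0148
grip_force: 69.8
```

Request:
arm_command(series=[[[0,0,-0.0005,0,0,0,1],[0,0,-0.0005,0,0,0,1],[0,0,0,0,0,0,1]]])

```text
t: 19.15
ee_pos: [0.5153, 0.1578, 0.1213]
eef_rot: [-0.192, 3.132, 0.002]
force: [-0.3, 0.3, -1.0]
grip_width: 0.0152
grip_force: 69.7
```

The force dropped off at about 5 mm of lift. I'll look to see whether the ring snapped over the lip.

Run:
```python
from h import *
w=snap('wrist','w5');a=snap('scene','s5')
u,v=proj(w,[.5,.157,.035])[0].astype(int);x0,y0=max(u-110,0),max(v-120,0)
A=cv2.resize(w["pixels"][y0:y0+200,x0:x0+220],(440,400),interpolation=2)
p=proj(a,[.4845,.1549,.04])[0].astype(int); print(x0,y0,p)
B=cv2.resize(a["pixels"][p[1]-36:p[1]+36,p[0]-32:p[0]+32],(356,400),interpolation=2)
cv2.imwrite('pics/w5c.png',np.hstack([A,B])[:,:,::-1])
```

```text
209 110 [277 241]
```

View pics/w5c.png

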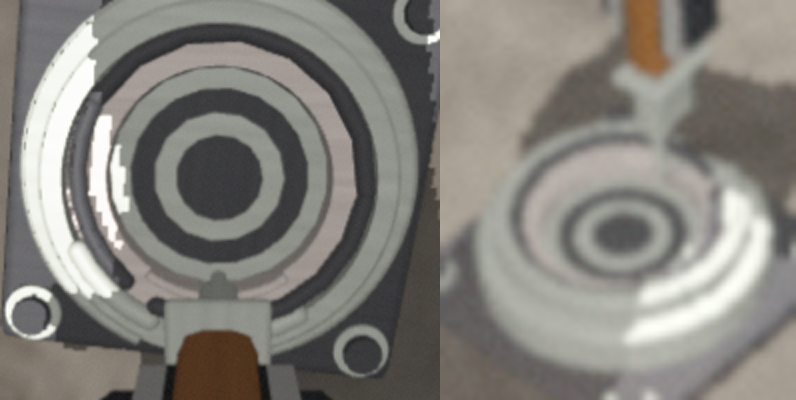

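Run:
```python
from h import *
for n in('w4','w5'):
    c=load(n); W=cloud(c); P=W.reshape(-1,3); g=c["pixels"].reshape(-1,3).max(1)
    d=P[:,:2]-[.4845,.1549]; r=np.hypot(*d.T); a=np.degrees(np.arctan2(d[:,1],d[:,0]))
    print(n)
    for lo in range(-60,70,6):
        o=(a>=lo)&(a<lo+6)&(P[:,2]<.06)&(P[:,2]>.02); s=o&(r>.036)&(r<.0455); k=s&(g<75)
        print(lo,s.sum(),np.nanmax(P[s,2]).round(4) if s.any() else '', 'dark',k.sum(),(np.median(P[k,2]).round(4),np.median(r[k]).round(4)) if k.any() else '')
```

```text
w4
-60 158 0.0439 dark 1 (np.float64(0.0371), np.float64(0.0384))
-54 148 0.0436 dark 29 (np.float64(0.0368), np.float64(0.0375))
-48 147 0.0439 dark 40 (np.float64(0.0367), np.float64(0.0373))
-42 145 0.044 dark 27 (np.float64(0.0369), np.float64(0.0377))
-36 152 0.044 dark 0 
-30 153 0.0438 dark 0 
-24 130 0.0439 dark 24 (np.float64(0.0369), np.float64(0.0373))
-18 27 0.0401 dark 21 (np.float64(0.037), np.float64(0.0383))
-12 0  dark 0 
-6 0  dark 0 
0 0  dark 0 
6 0  dark 0 
12 0  dark 0 
18 0  dark 0 
24 2 0.0429 dark 0 
30 92 0.0442 dark 17 (np.float64(0.0369), np.float64(0.0372))
36 146 0.0437 dark 38 (np.float64(0.0375), np.float64(0.0372))
42 143 0.0422 dark 47 (np.float64(0.037), np.float64(0.0376))
48 141 0.0409 dark 49 (np.float64(0.0373), np.float64(0.0379))
54 139 0.0418 dark 49 (np.float64(0.0375), np.float64(0.0377))
60 135 0.041 dark 47 (np.float64(0.0374), np.float64(0.0376))
66 137 0.0412 dark 50 (np.float64(0.0376), np.float64(0.0379))
w5
-60 130 0.044 dark 0 
-54 128 0.0449 dark 0 
-48 122 0.0444 dark 0 
-42 113 0.0448 dark 8 (np.float64(0.043), np.float64(0.0367))
-36 140 0.0444 dark 0 
-30 161 0.0449 dark 4 (np.float64(0.0436), np.float64(0.0361))
-24 112 0.0454 dark 21 (np.float64(0.0445), np.float64(0.0366))
-18 11 0.0447 dark 1 (np.float64(0.044), np.float64(0.0368))
-12 0  dark 0 
-6 0  dark 0 
0 0  dark 0 
6 0  dark 0 
12 0  dark 0 
18 0  dark 0 
24 66 0.0453 dark 3 (np.float64(0.0452), np.float64(0.0363))
30 110 0.0455 dark 14 (np.float64(0.0444), np.float64(0.0366))
36 115 0.0453 dark 17 (np.float64(0.0443), np.float64(0.0367))
42 112 0.0456 dark 19 (np.float64(0.0442), np.float64(0.0366))
48 118 0.0451 dark 24 (np.float64(0.0442), np.float64(0.0369))
54 119 0.0453 dark 24 (np.float64(0.0439), np.float64(0.0371))
60 118 0.0448 dark 28 (np.float64(0.0434), np.float64(0.0369))
66 129 0.045 dark 37 (np.float64(0.0432), np.float64(0.0371))
```

The ring end has risen about 7.4 mm and now rests on the lip. That is close to the threshold, so I'll lift 3 mm more with the hook to be sure.

Request:
arm_command(series=[[[0,0,-0.0005,0,0,0,1],[0,0,-0.0005,0,0,0,1],[0,0,-0.0005,0,0,0,1],[0,0,0,0,0,0,1]]])

```text
t: 19.75
ee_pos: [0.5147, 0.1576, 0.1224]
eef_rot: [-0.192, 3.133, 0.002]
force: [1.0, 0.4, -0.6]
grip_width: 0.0149
grip_force: 69.8
```

Request:
arm_command(series=[[[0,0,-0.0005,0,0,0,1],[0,0,-0.0005,0,0,0,1],[0,0,-0.0005,0,0,0,1],[0,0,0,0,0,0,1],[0,0,0,0,0,0,1]]])

```text
t: 20.38
ee_pos: [0.5146, 0.1576, 0.1238]
eef_rot: [-0.192, 3.133, 0.002]
force: [-0.8, 0.6, -0.6]
grip_width: 0.015
grip_force: 69.8
```

```bash
cat > ringz.py <<'E'
from h import *
import sys
c=snap('wrist',sys.argv[1]); W=cloud(c); P=W.reshape(-1,3); g=c["pixels"].reshape(-1,3).max(1)
d=P[:,:2]-[.4845,.1549]; r=np.hypot(*d.T); a=np.degrees(np.arctan2(d[:,1],d[:,0]))
for lo in range(-180,180,15):
    k=(a>=lo)&(a<lo+15)&(P[:,2]<.065)&(P[:,2]>.028)&(r>.03)&(r<.05)&(g<80)
    if k.sum()>8: print(lo,k.sum(),np.percentile(P[k,2],[10,50,90]).round(4),np.median(r[k]).round(4))
plan([.5147,.1577,.12],187)
E
python3 ringz.py w6
```

```text
-180 181 [0.036  0.037  0.0379] 0.0383
-165 181 [0.0366 0.0376 0.0387] 0.0383
-150 178 [0.0376 0.0386 0.0394] 0.038
-135 165 [0.0388 0.0398 0.0411] 0.0375
-120 36 [0.0397 0.0408 0.0419] 0.0363
-105 28 [0.0344 0.0422 0.0435] 0.0361
-90 25 [0.0427 0.0434 0.0442] 0.0362
-75 24 [0.0436 0.0441 0.0453] 0.0361
-60 26 [0.0445 0.0458 0.0466] 0.0361
-45 43 [0.0459 0.0468 0.0479] 0.037
15 22 [0.0463 0.0477 0.0484] 0.0378
30 162 [0.0456 0.047  0.0479] 0.0377
45 160 [0.0444 0.0457 0.0468] 0.0378
60 166 [0.0431 0.0443 0.0453] 0.0379
75 170 [0.0415 0.0428 0.0439] 0.038
90 174 [0.0401 0.0412 0.0423] 0.038
105 177 [0.0388 0.0399 0.0411] 0.0381
120 184 [0.0375 0.0387 0.0398] 0.0383
135 183 [0.0366 0.0377 0.0388] 0.0384
150 181 [0.0363 0.0372 0.0382] 0.0385
165 185 [0.0358 0.0369 0.0378] 0.0385
t 20.43 pos [0.5146 0.1576 0.1238] xang -173.0 tilt 0.15 turn [ 0.001   0.0024 -0.    ] shift [-0.0001  0.0001  0.0038] q7 1.35 F [ 0.23 -0.55 -0.52] w 0.0152
```

The ring is tilted up with its ends at mid-wire z of about 0.046 and no load on the hook. I lower the hook slightly and see whether the ring stays on the lip.

Request:
arm_command(series=[[[0,0,0.0005,0,0,0,1],[0,0,0.0005,0,0,0,1],[0,0,0.0005,0,0,0,1],[0,0,0.0005,0,0,0,1],[0,0,0,0,0,0,1],[0,0,0,0,0,0,1]]])

```text
t: 21.18
ee_pos: [0.5146, 0.1576, 0.1218]
eef_rot: [-0.192, 3.133, 0.002]
force: [-0.0, 0.5, -1.0]
grip_width: 0.0147
grip_force: 69.8
```

```bash
python3 ringz.py w7 | grep -E "^(-45|-60|15|30|-180|t)"
```

```text
-180 187 [0.036  0.0372 0.0381] 0.0382
-60 23 [0.0445 0.0454 0.0459] 0.036
-45 44 [0.0458 0.0472 0.0482] 0.0369
15 25 [0.0463 0.0475 0.0484] 0.0381
30 164 [0.0455 0.047  0.0479] 0.0376
150 182 [0.0361 0.0371 0.0381] 0.0386
t 21.23 pos [0.5146 0.1576 0.1218] xang -173.0 tilt 0.15 turn [ 0.0011  0.0025 -0.    ] shift [-0.0001  0.0001  0.0018] q7 1.35 F [ 0.08  0.22 -0.07] w 0.015
```

The ring stays up on the lip. I withdraw the hook inwards, lift it and carry the pick back to its stand.

Request:
arm_command(series=[[[0.003,0,0,0,0,0,1],[0.004,0,0,0,0,0,1],[0.005,0,0,0,0,0,1],[0.005,0,0,0,0,0,1],[0.003,0,0,0,0,0,1],[0,0,0,0,0,0,1],[0,0,-0.02,0,0,0,1],[0,0,-0.034,0,0,0,1],[0,0,-0.034,0,0,0,1],[0,0,0,0,0,0.122,1],[0,0,0,0,0,0.122,1],[0,0,0,0,0,0.122,1]]])

```text
t: 22.72
ee_pos: [0.4948, 0.1551, 0.2099]
eef_rot: [0.388, 3.115, 0.003]
force: [-0.5, -0.6, -1.7]
grip_width: 0.015
grip_force: 70.0
```

Request:
arm_command(series=[[[0.0075,-0.0354,0,0,0,0,1],[0.0075,-0.0354,0,0,0,0,1],[0.0075,-0.0354,0,0,0,0,1],[0.0075,-0.0354,0,0,0,0,1],[0.0075,-0.0354,0,0,0,0,1],[0.0075,-0.0354,0,0,0,0,1],[-0.0198,-0.0305,0,0,0,0,1],[-0.0198,-0.0305,0,0,0,0,1],[-0.0198,-0.0305,0,0,0,0,1],[-0.0198,-0.0305,0,0,0,0,1],[-0.0198,-0.0305,0,0,0,0,1],[-0.0198,-0.0305,0,0,0,0,1],[0,0,0,0,0,0,1],[0,0,0,0,0,0,1]]])

```text
t: 24.48
ee_pos: [0.4705, -0.2459, 0.2089]
eef_rot: [0.382, 3.117, 0.003]
force: [-1.0, 1.0, -0.4]
grip_width: 0.0155
grip_force: 70.0
```

Run:
```python
from h import *
plan([.4713,-.2462,.0909],166.04)
a=load('w3'); w=snap('wrist','w8')
A=a["pixels"][200:330,240:400]; B=w["pixels"][200:330,240:400]; cv2.imwrite('pics/cmp.png',cv2.resize(np.hstack([A,B]),None,fx=2.5,fy=2.5)[:,:,::-1])
```

```text
t 24.48 pos [ 0.4705 -0.2459  0.2089] xang 166.03 tilt 0.14 turn [ 0.0022  0.0011 -0.0002] shift [-9.00e-04 -1.00e-04  1.18e-01] q7 1.88 F [-1.02  1.01 -0.38] w 0.0155
```

View pics/cmp.png

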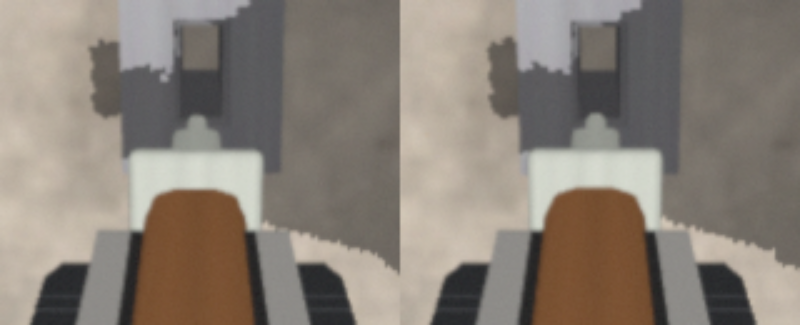

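The pick sits in the grip as before and the slot lines up to within about 0.7 mm. I lower it.

Request:
arm_command(series=[[[-0.0008,0.0006,0.02,0.002,0.001,0,1],[0,0,0.03,0,0,0,1],[0,0,0.012,0,0,0,1],[0,0,0,0,0,0,1],[0,0,0,0,0,0,1]]])

```text
t: 25.15
ee_pos: [0.4723, -0.2461, 0.1482]
eef_rot: [0.381, 3.116, -0.001]
force: [0.5, -0.0, 0.0]
grip_width: 0.0154
grip_force: 70.0
```

Request:
arm_command(series=[[[0,0,0.006,0,0,0,1],[0,0,0.006,0,0,0,1],[0,0,0.006,0,0,0,1],[0,0,0.006,0,0,0,1],[0,0,0,0,0,0,1]]])

```text
t: 25.78
ee_pos: [0.4714, -0.2459, 0.1225]
eef_rot: [-0.382, -3.118, 0.0]
force: [0.1, -0.6, -1.3]
grip_width: 0.0153
grip_force: 70.0
```

Request:
arm_command(series=[[[0,0,0.003,0,0,0,1],[0,0,0.003,0,0,0,1],[0,0,0.003,0,0,0,1],[0,0,0.003,0,0,0,1],[0,0,0,0,0,0,1]]])

```text
t: 26.4
ee_pos: [0.4716, -0.246, 0.1109]
eef_rot: [0.382, 3.118, -0.0]
force: [0.9, 0.2, -1.2]
grip_width: 0.0152
grip_force: 70.0
```

Request:
arm_command(series=[[[0,0,0.004,0,0,0,1],[0,0,0.004,0,0,0,1],[0,0,0.004,0,0,0,1],[0,0,0.004,0,0,0,1],[0,0,0.002,0,0,0,1],[0,0,0,0,0,0,1]]])

```text
t: 27.15
ee_pos: [0.4717, -0.2459, 0.0929]
eef_rot: [0.382, 3.118, -0.0]
force: [0.1, 0.7, -1.4]
grip_width: 0.0151
grip_force: 70.0
```

Request:
arm_command(series=[[[0,0,0.001,0,0,0,1],[0,0,0.0005,0,0,0,1],[0,0,0,0,0,0,1]]])

```text
t: 27.52
ee_pos: [0.4719, -0.246, 0.0917]
eef_rot: [0.382, 3.117, -0.0]
force: [0.6, 1.5, -0.1]
grip_width: 0.015
grip_force: 70.0
```

Request:
arm_command(series=[[[0,0,0.0006,0,0,0,1],[0,0,0,0,0,0,1]]])

```text
t: 27.78
ee_pos: [0.4719, -0.246, 0.0911]
eef_rot: [0.382, 3.117, -0.0]
force: [1.7, 1.3, -0.3]
grip_width: 0.0154
grip_force: 70.0
```

Request:
arm_command(series=[[[0,0,0,0,0,0,-0.4],[0,0,0,0,0,0,-0.4],[0,0,0,0,0,0,-0.4],[0,0,0,0,0,0,-0.4],[0,0,-0.03,0,0,0,-0.4],[0,0,-0.03,0,0,0,-0.4],[0,0,-0.01,0,0,0.166,-0.4],[0,0,-0.01,0,0,0.166,-0.4],[0,0,-0.01,0,0,0.166,-0.4],[0,0,-0.01,0,0,0.166,-0.4],[0,0,-0.01,0,0,0.166,-0.4],[0,0,-0.01,0,0,0.166,-0.4],[0,0,-0.01,0,0,0.166,-0.4],[0,0,-0.01,0,0,0.166,-0.4],[0,0,0,0,0,0,-0.4]]])

```text
t: 29.65
ee_pos: [0.472, -0.2461, 0.2315]
eef_rot: [2.22, 2.22, 0.001]
force: [0.1, 0.3, -0.0]
grip_width: 0.0599
grip_force: 0.0
```

Run:
```python
from h import *
plan([.515,.155,.16],90)
t=snap('top','t9'); P=cloud(t).reshape(-1,3); P=P[np.hypot(P[:,0]-.472,P[:,1]+.245)<.04]; q=P[(P[:,2]>.1)&(P[:,2]<.14)]; print(len(q),np.median(q,0))
s=snap('scene','s9');P=cloud(s).reshape(-1,3); P=P[np.hypot(P[:,0]-.472,P[:,1]+.245)<.04]; q=P[(P[:,2]>.062)&(P[:,2]<.14)]; print(len(q),np.median(q,0),q[:,2].max())
```

```text
t 29.65 pos [ 0.472  -0.2461  0.2315] xang 90.02 tilt 0.12 turn [0.0018 0.0009 0.0003] shift [0.4011 0.043  0.0715] q7 0.66 F [ 0.08  0.25 -0.04] w 0.0599
114 [ 0.47141    -0.24131289  0.11960528]
426 [ 0.46158502 -0.24939446  0.09961605] 0.12451317809898023
```

The pick is seated: its top is at the same height as at the start. Now to the ring.

Request:
arm_command(series=[[[0.0412,-0.0144,0,0,0,0,0.4],[0.0412,-0.0144,0,0,0,0,0.4],[0.0412,-0.0144,0,0,0,0,0.4],[0.0412,-0.0144,0,0,0,0,0.4],[0.0412,-0.0144,0,0,0,0,0.4],[0.039,0.023,0.014,0,0,0,0.4],[0.039,0.023,0.014,0,0,0,0.4],[0.039,0.023,0.014,0,0,0,0.4],[0.039,0.023,0.014,0,0,0,0.4],[0.039,0.023,0.014,0,0,0,0.4],[0,0,0,0,0,0,0.4],[0,0,0,0,0,0,0.4]]])

```text
t: 31.25
ee_pos: [0.5147, 0.154, 0.1604]
eef_rot: [2.22, 2.221, -0.002]
force: [0.1, -1.1, -0.1]
grip_width: 0.0254
grip_force: 0.0
```

```bash
python3 ringz.py w9
python3 - <<'E'
from h import *
w=load('w9');u,v=proj(w,[.4845,.155,.035])[0].astype(int);x0,y0=max(u-120,0),max(v-100,0);print(u,v,x0,y0)
cv2.imwrite('pics/w9c.png',cv2.resize(w["pixels"][y0:y0+200,x0:x0+240],None,fx=3,fy=3,interpolation=2)[:,:,::-1])
E
```

```text
t 31.3 pos [0.5147 0.1537 0.1608] xang 89.95 tilt 0.06 turn [-7.0000e-04  9.0000e-04 -1.6939e+00] shift [-0.0005  0.004   0.0408] q7 -0.12 F [ 0.   -1.4   0.16] w 0.0254
270 235 150 135
```

View pics/w9c.png

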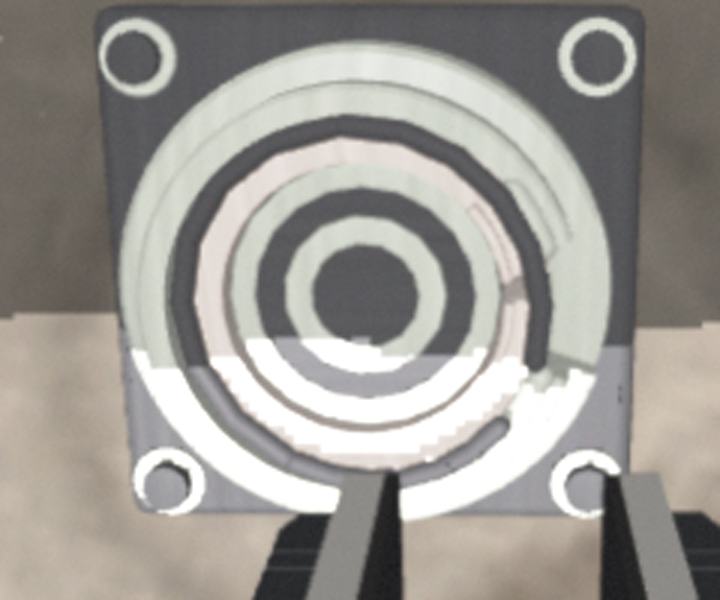

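Run:
```python
from h import *
w=load('w9');W=cloud(w)
for x,y in((538,310),(540,340),(541,355),(537,285),(525,250),(350,125),(185,290),(495,432)):
    u,v=150+x/3,135+y/3; print((x,y),'depth',np.nanmedian(W[int(v)-1:int(v)+3,int(u)-1:int(u)+2].reshape(-1,3),0).round(4),'ray',ray(w,u,v,.0457)[:2].round(4))
print('lips',ray(w,150+548/3,135+252/3,.043),ray(w,150+556/3,135+365/3,.043))
s=state();p=np.array(s["ee_pos"])
print('tips proj',[((q-[150,135])*3).round() for q in proj(w,[p+[0,0,-.017]])], 'pads mid x at tips rows? fingers inner cols 402,602')
```

```text
(538, 310) depth [0.5219 0.157  0.0488] ray [0.5223 0.1563]
(540, 340) depth [0.5226 0.1508 0.0489] ray [0.5227 0.1498]
(541, 355) depth [0.5227 0.1474 0.0488] ray [0.523  0.1466]
(537, 285) depth [0.5219 0.162  0.0485] ray [0.522  0.1616]
(525, 250) depth [0.5195 0.1692 0.0482] ray [0.5195 0.1689]
(350, 125) depth [0.4841 0.1938 0.0423] ray [0.4849 0.1942]
(185, 290) depth [0.447  0.1584 0.0373] ray [0.4498 0.1605]
(495, 432) depth [0.5134 0.1301 0.0482] ray [0.5134 0.1294]
lips [0.52427433 0.16783818 0.043     ] [0.52623629 0.14346677 0.043     ]
tips proj [array([501., 539.])] pads mid x at tips rows? fingers inner cols 402,602
```

Request:
arm_command(series=[[[0.002,0.0075,0.03,0,0,0,0.4],[0,0,0.03,0,0,0,0.4],[0,0,0.015,0,0,0,0.4],[0,0,0,0,0,0,0.4],[0,0,0,0,0,0,0.4]]])

```text
t: 31.92
ee_pos: [0.5233, 0.1567, 0.0871]
eef_rot: [2.222, 2.219, 0.003]
force: [-0.3, -0.4, -0.5]
grip_width: 0.0259
grip_force: 0.0
```

Run:
```python
from h import *
plan([.5222,.1557,.058],90)
```

```text
t 31.93 pos [0.5233 0.1567 0.0871] xang 89.92 tilt 0.13 turn [ 0.0022 -0.0003 -0.0014] shift [-0.001  -0.0011  0.0291] q7 -0.05 F [-0.29 -0.38 -0.52] w 0.0259
```

Request:
arm_command(series=[[[-0.0006,-0.0008,0.01,0,0,0,0.4],[0,0,0.01,0,0,0,0.4],[0,0,0.006,0,0,0,0.4],[0,0,0.002,0,0,0,0.4],[0,0,0,0,0,0,0.4],[0,0,0,0,0,0,0.4]]])

```text
t: 32.67
ee_pos: [0.5221, 0.1563, 0.0581]
eef_rot: [2.222, 2.22, 0.001]
force: [0.6, 0.1, 0.8]
grip_width: 0.0255
grip_force: 0.0
```

Request:
arm_command(series=[[[0,0,0,0,0,0,1],[0,0,0,0,0,0,1],[0,0,0,0,0,0,1],[0,0,0,0,0,0,1]]], grip_force=50)

```text
t: 33.17
ee_pos: [0.5221, 0.1562, 0.0581]
eef_rot: [2.222, 2.22, 0.001]
force: [0.4, -0.7, 1.2]
grip_width: 0.0029
grip_force: 48.4
```

Request:
arm_command(series=[[[0,0,-0.002,0,0,0,1],[0,0,-0.003,0,0,0,1],[0,0,-0.003,0,0,0,1],[0,0,-0.003,0,0,0,1],[0,0,0,0,0,0,1]]])

```text
t: 33.8
ee_pos: [0.522, 0.1564, 0.0693]
eef_rot: [2.222, 2.22, 0.001]
force: [0.6, 0.3, -0.8]
grip_width: 0.0026
grip_force: 48.3
```

Request:
arm_command(series=[[[0,0,-0.005,0,0,0,1],[0,0,-0.01,0,0,0,1],[0,0,-0.02,0,0,0,1],[0,0,-0.03,0,0,0,1],[0,0,-0.03,0,0,0,1],[0,0,0,0,0,0,1],[0,0,0,0,0,0,1]]])

```text
t: 34.67
ee_pos: [0.5215, 0.1564, 0.1639]
eef_rot: [2.222, 2.22, 0.001]
force: [-0.5, -0.4, -0.5]
grip_width: 0.0027
grip_force: 48.3
```

Run:
```python
from h import *
plan([.5222,.1557,.16],90)
w=snap('wrist','w10');W=cloud(w);P=W.reshape(-1,3);p=np.array(state()["ee_pos"])
m=(P[:,2]>p[2]-.05)&(P[:,2]<p[2]+.0)&(P[:,0]<p[0]+.03)&(P[:,0]>p[0]-.12)&(abs(P[:,1]-p[1])<.06)
q=P[m]; q=q[~((abs(q[:,1]-p[1])<.013)&(abs(q[:,0]-p[0])<.03))]
n,(c)=None,None
A=np.c_[q[:,:2]-p[:2],np.ones(len(q))]; sol=np.linalg.lstsq(A,q[:,2]-p[2],rcond=None)[0]; r=A@sol-(q[:,2]-p[2]); k=abs(r)<.004
sol=np.linalg.lstsq(A[k],(q[:,2]-p[2])[k],rcond=None)[0]
print(len(q),k.sum(),'plane slopes',sol,'extent',q.min(0)-p,q.max(0)-p, cv2.minEnclosingCircle((q[k][:,:2]-p[:2]).astype(np.float32)))
cv2.imwrite('pics/w10.png',w["pixels"][:,:,::-1])
```

```text
t 34.67 pos [0.5215 0.1564 0.1639] xang 89.96 tilt 0.04 turn [ 0.0007  0.0001 -0.0008] shift [-0.0007  0.0007  0.0039] q7 -0.12 F [-0.53 -0.39 -0.52] w 0.0027
4504 4504 plane slopes [ 0.17192384 -0.01047199 -0.00988287] extent [-0.07845999 -0.02850293 -0.02611108] [ 0.00067839  0.04003275 -0.00834619] ((-0.03788561373949051, 0.0005055617657490075), 0.04094767943024635)
```

View pics/w10.png

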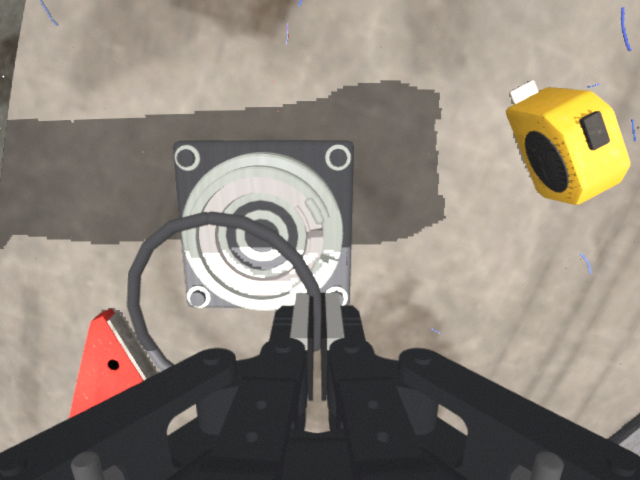

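The ring is held securely, tilted about 0.17 rad with its far side (-x) lower. I carry it to the dish, aiming 12 mm off-centre in -x so the fingers clear the wall, then level it.

Request:
arm_command(series=[[[0.03,0.0018,0,0,0,0,1],[0.045,0.0018,0,0,0,0,1],[0.045,0.0018,0,0,0,0,1],[0.045,0.0018,0,0,0,0,1],[0.045,0.0018,0,0,0,0,1],[0.0236,0,0,0,0,0,1],[0,0,0,0.03,0,0,1],[0,0,0,0.03,0,0,1],[0,0,0,0.03,0,0,1],[0,0,0,0.03,0,0,1],[0,0,0,0,0,0,1],[0,0,0,0,0,0,1]]])

```text
t: 36.22
ee_pos: [0.5312, 0.3897, 0.1639]
eef_rot: [-2.162, -2.159, 0.129]
force: [-0.6, -0.1, -0.4]
grip_width: 0.0028
grip_force: 48.3
```

Run:
```python
from h import *
plan([.5305,.39,.06])
p=np.array(state()["ee_pos"])
w=snap('wrist','w11');P=cloud(w).reshape(-1,3)
q=P[(P[:,2]>p[2]-.05)&(P[:,2]<p[2])&(P[:,0]<p[0]+.005)&(P[:,0]>p[0]-.12)&(abs(P[:,1]-p[1])<.06)&~((abs(P[:,1]-p[1])<.015)&(abs(P[:,0]-p[0])<.03))]
A=np.c_[q[:,:2]-p[:2],np.ones(len(q))];print('ring',len(q),np.linalg.lstsq(A,q[:,2]-p[2],rcond=None)[0],cv2.minEnclosingCircle(q[:,:2].astype(np.float32)))
t=snap('top','t11');P=cloud(t).reshape(-1,3);m=(P[:,2]>.016)&(P[:,2]<.026)&(np.hypot(P[:,0]-.504,P[:,1]-.39)<.09)
print('dish top',cv2.minEnclosingCircle(P[m][:,:2].astype(np.float32)))
P=cloud(w).reshape(-1,3);m=(P[:,2]>.019)&(P[:,2]<.026)&(np.hypot(P[:,0]-.504,P[:,1]-.39)<.09)
print('dish wrist',m.sum(),cv2.minEnclosingCircle(P[m][:,:2].astype(np.float32)))
```

```text
t 36.23 pos [0.5312 0.3897 0.1639] xang 89.92 tilt 6.83 turn [0. 0. 0.] shift [0.0003 0.0117 0.1032] q7 -0.4 F [-0.58 -0.11 -0.43] w 0.0028
ring 4392 [ 0.05018572 -0.00979041 -0.01025062] ((0.4918208718299866, 0.38949111104011536), 0.04130372032523155)
dish top ((0.5031174421310425, 0.3895631432533264), 0.07427071034908295)
dish wrist 2267 ((0.5035852193832397, 0.3893623352050781), 0.07503807544708252)
```

Request:
arm_command(series=[[[0,0.004,0.033,0,0,0,1],[0,0.004,0.033,0,0,0,1],[0,0.0035,0.028,0,0,0,1],[0,0.0025,0.02,0,0,0,1],[0,0.0015,0.012,0,0,0,1],[0,0,0,0,0,0,1],[0,0,0,0,0,0,1]]])

```text
t: 37.2
ee_pos: [0.5321, 0.3902, 0.0379]
eef_rot: [-2.161, -2.159, 0.127]
force: [0.1, 0.3, 0.0]
grip_width: 0.0027
grip_force: 48.4
```

Request:
arm_command(series=[[[0,0.0004,0.003,0,0,0,1],[0,0.0002,0.002,0,0,0,1],[0,0,0,0,0,0,1],[0,0,0,0,0,0,1]]])

```text
t: 37.7
ee_pos: [0.5315, 0.3899, 0.032]
eef_rot: [-2.161, -2.159, 0.129]
force: [-0.1, 0.1, -1.0]
grip_width: 0.0029
grip_force: 48.4
```

Request:
arm_command(series=[[[0,0.0004,0.003,0,0,0,1],[0,0.0004,0.003,0,0,0,1],[0,0,0,0,0,0,1],[0,0,0,0,0,0,1]]])

```text
t: 38.2
ee_pos: [0.5316, 0.3898, 0.0258]
eef_rot: [-2.161, -2.159, 0.129]
force: [0.4, -0.0, -0.0]
grip_width: 0.0026
grip_force: 48.4
```

Request:
arm_command(series=[[[0,0.0001,0.001,0,0,0,1],[0,0.0001,0.001,0,0,0,1],[0,0,0,0,0,0,1]]])

```text
t: 38.58
ee_pos: [0.5315, 0.3898, 0.0238]
eef_rot: [-2.161, -2.159, 0.129]
force: [0.1, -0.2, 0.1]
grip_width: 0.0024
grip_force: 48.4
```

Request:
arm_command(series=[[[0,0.0001,0.001,0,0,0,1],[0,0,0,0,0,0,1],[0,0,0,0,0,0,1]]])

```text
t: 38.95
ee_pos: [0.5315, 0.3898, 0.0228]
eef_rot: [-2.161, -2.159, 0.129]
force: [-0.0, -0.1, 0.6]
grip_width: 0.003
grip_force: 48.4
```

Request:
arm_command(series=[[[0,0,0,0,0,0,0.8],[0,0,0,0,0,0,0.7],[0,0,0,0,0,0,0.6],[0,0,0,0,0,0,0.6],[0,0,0,0,0,0,0.6],[0,0,0,0,0,0,0.6]]], grip_force=20)

```text
t: 39.7
ee_pos: [0.5315, 0.3898, 0.0228]
eef_rot: [-2.161, -2.159, 0.129]
force: [-0.2, 0.1, -0.7]
grip_width: 0.0174
grip_force: 0.0
```

Request:
arm_command(series=[[[0,0,-0.01,0,0,0,0.6],[0,0,-0.02,0,0,0,0.6],[0,0,-0.04,0,0,0,0.6],[0,0,-0.05,0,0,0,0.6],[0,0,0,-0.06,0,0,0.6],[0,0,0,-0.06,0,0,0.6],[0,0,0,0,0,0,0.6]]])

```text
t: 40.58
ee_pos: [0.5452, 0.3907, 0.1438]
eef_rot: [2.221, 2.222, 0.003]
force: [-1.4, 0.0, 0.6]
grip_width: 0.0174
grip_force: 0.0
```

Run:
```python
from h import *
plan([.5305,.39,.16],90)
w=snap('wrist','w12');P=cloud(w).reshape(-1,3);g=w["pixels"].reshape(-1,3).max(1)
q=P[(P[:,2]<.05)&(P[:,2]>0)&(g<110)&(np.hypot(P[:,0]-.5035,P[:,1]-.3895)<.06)]
A=np.c_[q[:,:2]-[.5035,.3895],np.ones(len(q))];print('ring',len(q),np.linalg.lstsq(A,q[:,2],rcond=None)[0],np.percentile(q[:,2],[2,50,98]),cv2.minEnclosingCircle(q[:,:2].astype(np.float32)))
m=(P[:,2]>.019)&(P[:,2]<.026)&(np.hypot(P[:,0]-.504,P[:,1]-.39)<.09);print('dish',cv2.minEnclosingCircle(P[m][:,:2].astype(np.float32)))
```

```text
t 40.58 pos [0.5452 0.3907 0.1438] xang 90.01 tilt 0.1 turn [ 0.0013 -0.0013  0.0002] shift [-0.0007 -0.0147 -0.0162] q7 -0.42 F [-1.38  0.02  0.58] w 0.0174
ring 2202 [-0.00053287  0.00283831  0.00740329] [0.00545979 0.00747391 0.00909742] ((0.49225494265556335, 0.38885998725891113), 0.041345518082380295)
dish ((0.5035802125930786, 0.38899359107017517), 0.07517630606889725)
```

The ring lies flat (slopes under 0.003, top about 8 mm up), 11 mm from the dish's middle. The pick was seen seated in its stand, and the gripper is clear of everything.

```bash
python3 -c "
from h import *
print(finish_job())"
```

```text
the job is handed in; nothing more can be done
None
```

I handed the job in at about 41 s of the 72 s allowed. The hook lifted the ring's end out over the lip, the pick hangs in its stand, and the ring lies flat in the dish about 11 mm from its middle. No judging result was shown.

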